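# Row up the tealights on the fence tray

### The arm

A 7-joint arm with a two-finger parallel gripper is mounted at the origin on a cart in front of the work surface, level with it; the furniture and walls round the work are solid. World frame = base frame: x ahead of the robot, y to its left, z up, the work surface at z = 0. Lengths are in m, angles in rad, forces in N, time in s.
With the tool pointing down it reaches from about 0.4 to 0.85 m from the base axis. Payload 10.4 kg.
Tool frame: the origin (TCP) lies at the very end of the fingers, on their centre line; the grasp point (between the pads) lies 19 mm behind it; y points along the fingers, x is the direction in which the jaws open and shut, and the axes are right-handed (so a half turn about y gives the same grasp; the last joint's range is limited). The gripper opens to 87 mm and grips with 3 to 60 N. Pads are 19 mm wide; open, the fingers measure 117 mm over their backs; the gripper's body (75 mm by 190 mm) begins 51 mm behind the grasp point.
Start: joints at [1.194, 0.332, -0.065, 1.46, 0.022, 1.35, -0.088], TCP at [0.217, -0.586, 0.186] pointing down, gripper open.
Joint ranges: [-2.6, 2.6], [-0.5, 2.12], [-1.47, 1.34], [0.16, 2.42], [-1.27, 4.41], [0.06, 2.06], [-2.6, 2.6]. Speed limits (rad/s): [2.22, 2.22, 2.79, 2.79, 3.14, 3.14, 3.14].

### API

Orientations are given as a unit quaternion [x, y, z, w].
In Python, from bench import readout, vision, r gives the robot as it stands.
- The arm moves only by the tool arm_command, never from a script. Its argument "targets" is a list that holds one entry, the list of rows, each a list of 6 numbers: the shift along the tool's x, y, z in m, then the turn, a rotation vector about the tool's x, y, z in degrees. A call has 1 to 12 rows; each row shifts and turns the commanded pose from where the row before left it, along the tool's axes as they then stand; what a row does not reach is not made up. A row lasts 1/12 s, in which the tool goes at most 41.7 mm and 7.16 degrees, less where a joint would pass 70% of its speed; a pose out of reach is approached as far as the arm can. A call is refused whole if a number of a shift passes 0.0417 or a number of a turn 7.16, either way. A call with a gripper value outside its range is refused whole. "hand" is the opening, from 0 (shut) to 1 (fully open), set as the call begins (left out, the last holds). The fingers move at their own pace and stop on an object; "grip_force" is the grip in N (left out, the last holds). Time passes only in rows, so rows that do not move let the fingers close. It gives the time, the measured TCP pose, the force and the opening at its end, in the units of the state.
- readout.read_state(): the state, without advancing time (a new reading comes with each control period).
- vision.camera(name): name is "scene" or "top"; returns a dict with "pixels" (400x640x3 uint8, blue, green, red), "fovy" (degrees; the focal length in pixels is half the picture's height over the tangent of half this angle, whatever the lens; pixels are square), "cx", "cy" (the principal point, pixels), "D" ([k1, k2, p1, p2, k3] as OpenCV has them; the pictures are not rectified), "R" (3x3) and "t" (3): a world point X has camera coordinates R X + t. Camera axes: x right, y down, z forward; pixel columns grow to the right and rows downward; lengths in m; the calibration is good to about 2 mm. A picture is of the moment at which its call begins. There is no depth.
- r.close_job(): hands the job in, once; it reports no verdict.
The state is a dict: "time": time; "joint_positions": joint angles; "joint_vel": joint speeds; "joint_torque": joint torques, N m; "ee_pos": TCP position; "eef_rot": TCP orientation; "ft_force": force on the tool from outside, world axes, zero at the start; "torque": the same for the moment, N m; "width": finger opening in m.
Only numpy, scipy, OpenCV 4.12 (cv2) and the standard library are available. Lean on these libraries where they do the work, as an engineer would, in place of code of your own. Each camera call takes 0.05 s, during which the arm holds its last target.

### The job

Take the tray that carries the three tealights by its wooden handle and lift the handle end, so that the tray tilts and all three candles slide down into a single row against its high fence; then lower it flat onto the worktop again, about where it stood, and only then let go. Do not touch the candles with the gripper, and leave the tray of clothes pegs alone.

Things in the scene. Friction and masses are not known exactly. Their poses are not given: they have to be found in the camera images.
- candle_tray_grip (a point): Centre of the wooden stub handle (64 long, 18 wide, 22 mm high; 30 mm above the worktop, free below and beside) of the candle tray: loose white enamel tray with blue rims, 0.6 kg, 140 mm long, 176 wide. Axes of the tray: x along the handle towards the fence, y along the fence, z up. In this frame: floor z = -26 mm, near lip (14 mm high) x = 43, side lips y = +/-88, fence's inner face x = 178.
- candle_tray_fence (a point): Middle of the outer bottom edge of the candle tray's fence (the 34 mm high side, opposite the handle), same axes; 183 mm ahead of and 30 mm below the handle's centre. On this edge the tray pivots when the handle is raised. The enamel is slick: candles begin to slide at 15 to 23 degrees of tilt, surely at 30. A candle against the fence has its centre 24 mm in from this edge.
- candle_1: Tealight candle in a round silvery cup with green wax, 38 mm across, 15 mm high, 14 g; standing loose on the floor of the candle tray. Origin at the centre of its underside, z up.
- candle_2: Tealight candle in a round silvery cup with green wax, 38 mm across, 15 mm high, 14 g; standing loose on the floor of the candle tray. Origin at the centre of its underside, z up.
- candle_3: Tealight candle in a round silvery cup with green wax, 38 mm across, 15 mm high, 14 g; standing loose on the floor of the candle tray. Origin at the centre of its underside, z up.
- peg_tray_grip (a point): Centre of the handle of the other tray, alike in size and looks, which carries three clothes pegs (two wooden, one green) and stands on the other side. To be left alone. (Round about: a wall cabinet hangs 0.42 m above the left part of the worktop, its corner nearest the robot at about x = 0.48, y = 0.35 m; a gripper that starts to the left of it must first draw back towards the robot.)
Things that resemble listed ones, but are neither listed nor needed, are in the scene too. What is shaped like the candle_1 but orange or red is not meant.

How it is judged:
By the outcome, as a careful person would: the job done as asked, in the order asked, and still so for the second after the job is handed in, with the robot touching nothing.
It also fails if it takes over 42 s, if anything falls off the work surface, if the arm or the gripper's body presses on something with over 40 N, if the wrist force passes 120 N, or if a joint passes its speed limit or range.

## Working session

There is one attempt and no reset: what is moved stays moved. The work goes in short steps, Python scripts to look and compute and a tool call to move; the robot and the scene stay as the last step left them, time stands still between calls to the robot, and variables do not carry over. Pictures are saved under pics/ and viewed, and the job is handed in when it is done.

Besides the shell and the picture viewer there is one more tool, called after "Request:" as name(argument=value, ...) on one line, values as JSON. arm_command: Moves the arm, as the interface text tells. Its arguments: {"type":"object","properties":{"targets":{"type":"array","items":{"type":"array","items":{"type":"array","items":{"type":"number"}}}},"hand":{"type":"number"},"grip_force":{"type":"number"}},"required":["targets"]}

```bash
mkdir -p pics; ls; cat > h.py <<'E'
import numpy as np, cv2
from bench import readout, vision, r
from scipy.spatial.transform import Rotation as Ro
def cam(n,save=None):
    c=vision.camera(n)
    c['pixels']=np.ascontiguousarray(np.array(c['pixels'],dtype=np.uint8))
    if save: cv2.imwrite('pics/'+save,c['pixels'])
    f=200/np.tan(np.radians(c['fovy'])/2)
    c['K']=np.array([[f,0,c['cx']],[0,f,c['cy']],[0,0,1.]])
    c['R']=np.array(c['R']);c['t']=np.array(c['t']);c['D']=np.array(c['D'],float)
    return c
def ray(c,uv,z):
    p=cv2.undistortPoints(np.array(uv,float).reshape(-1,1,2),c['K'],c['D']).reshape(-1,2)
    d=np.c_[p,np.ones(len(p))]@c['R']; o=-c['R'].T@c['t']
    return o+d*((z-o[2])/d[:,2])[:,None]
def proj(c,X):
    return cv2.projectPoints(np.array(X,float).reshape(-1,3),cv2.Rodrigues(c['R'])[0],c['t'],c['K'],c['D'])[0].reshape(-1,2)
E
python3 - <<'E'
from h import *
for n in('scene','top'):
    c=cam(n,n+'0.png'); print(n,c['fovy'],c['cx'],c['cy'],c['D'],-c['R'].T@c['t'])
s=readout.read_state(); print(s)
print(Ro.from_quat(s['eef_rot']).as_matrix().round(3))
E
```

```text
pics
scene 45.03535462358159 321.31310553477454 200.48051189891837 [-0.14710252  0.          0.          0.          0.        ] [0.05448625 0.12056208 0.6689221 ]
top 47.8246285982399 326.64610039411326 199.08059786328087 [-0.03302517  0.          0.          0.          0.        ] [ 0.48721891 -0.11272783  0.89810529]
{'time': 0.1, 'joint_positions': array([ 1.19439816,  0.33280928, -0.06474042,  1.46085229,  0.0216156 ,
        1.34990168, -0.08849262]), 'joint_vel': array([ 1.12847857e-03, -1.83582222e-03, -4.43115378e-04, -2.18260188e-03,
        9.02684083e-04,  8.50132330e-04, -5.60261118e-05]), 'joint_torque': array([ 1.35748938e-03, -6.24550009e+01,  2.46192893e-02, -3.90719032e+01,
       -6.16298849e-02,  3.66801862e-02,  1.72064978e-05]), 'ee_pos': array([ 0.21641565, -0.58591614,  0.18483567]), 'eef_rot': array([-0.57995969,  0.40456954, -0.40380699,  0.58043963]), 'ft_force': array([ 0.24734986,  0.22305249, -0.49011923]), 'torque': array([ 0.00507452,  0.01006462, -0.00570096]), 'width': 0.08698930482426925}
[[ 0.347 -0.     0.938]
 [-0.938  0.001  0.347]
 [-0.001 -1.    -0.   ]]
```

View pics/scene0.png

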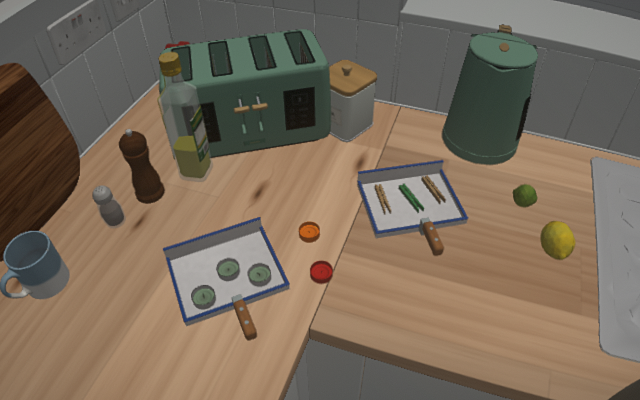

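View pics/top0.png

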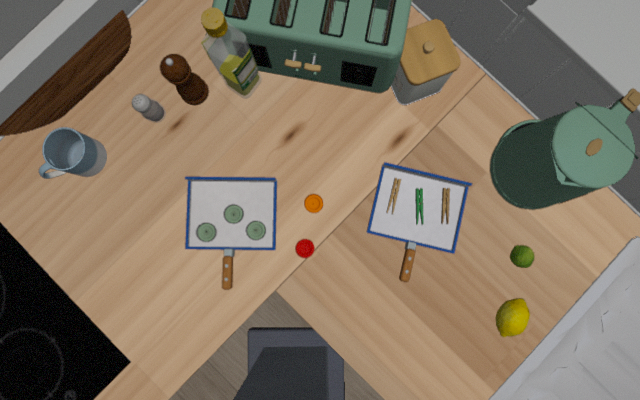

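```bash
python3 - <<'E'
from h import *
for n in('scene','top'):
    c=cam(n,n+'1.png'); im=c['pixels']; hsv=cv2.cvtColor(im,cv2.COLOR_BGR2HSV)
    # blue rims
    m=cv2.inRange(hsv,(105,110,50),(130,255,255)); 
    m=cv2.morphologyEx(m,cv2.MORPH_CLOSE,np.ones((5,5)))
    for k in cv2.findContours(m,cv2.RETR_EXTERNAL,cv2.CHAIN_APPROX_NONE)[0]:
        if cv2.contourArea(k)>300: 
            print(n,'rim',cv2.boundingRect(k),cv2.approxPolyDP(k,6,True).reshape(-1,2).tolist())
    a=proj(c,[[.5,0,0],[.6,0,0],[.5,.1,0],[0,0,0],[.217,-.586,.186]]);print(a.round().tolist())
    x0,y0,w,h=(150,200,160,150) if n=='scene' else (170,160,125,140)
    crop=im[y0:y0+h,x0:x0+w]; cv2.imwrite(f'pics/{n}_crop1.png',cv2.resize(crop,None,fx=4,fy=4,interpolation=cv2.INTER_CUBIC))
E
```

```text
[[276.0, 281.0], [255.0, 239.0], [218.0, 303.0], [438.0, 593.0], [696.0, 205.0]]
top rim (186, 177, 91, 73) [[186, 177], [186, 248], [274, 249], [274, 178]]
[[268.0, 237.0], [268.0, 187.0], [217.0, 237.0], [268.0, 499.0], [630.0, 412.0]]
```

View pics/top_crop1.png

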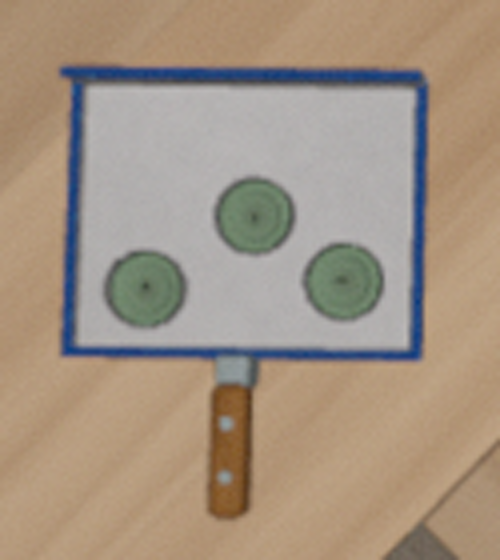

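View pics/scene_crop1.png

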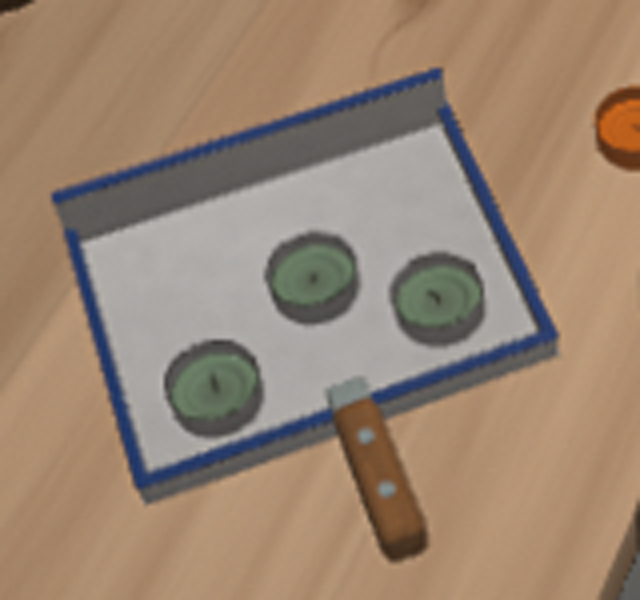

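```bash
python3 - <<'E'
from h import *
c=cam('top');im=c['pixels']
P=lambda x,y:(170+(x+.5)/4-.5,160+(y+.5)/4-.5)
g=ray(c,[P(226.5,424),P(224.5,478),P(228,387),P(226,514)],.041); print('handle',g.round(4).tolist())
k=ray(c,[P(66,353),P(420,357)],.014); print('near lip corners',k.round(4).tolist())
k2=ray(c,[P(64,72),P(425,76)],.034); print('fence',k2.round(4).tolist())
d=k[1]-k[0]; print('yaw', np.degrees(np.arctan2(-d[0],-d[1]))); d=k2[1]-k2[0];print(np.degrees(np.arctan2(d[0],-d[1])),np.linalg.norm(d))
print((k.mean(0)),k2.mean(0))
print('candles',ray(c,[P(146,288),P(255,215),P(344,281)],.019).round(4).tolist())
s=cam('scene'); Q=lambda x,y:(150+(x+.5)/4-.5,200+(y+.5)/4-.5)
print('scene rivets',ray(s,[Q(366,436),Q(387,489)],.041).round(4).tolist())
E
```

```text
handle [[0.4461, 0.0728, 0.041], [0.4209, 0.0736, 0.041], [0.4634, 0.0723, 0.041], [0.4042, 0.0728, 0.041]]
near lip corners [[0.4799, 0.1575, 0.014], [0.4762, -0.0155, 0.014]]
fence [[0.6154, 0.1548, 0.034], [0.6114, -0.0202, 0.034]]
yaw 1.2282558096905587
-1.3082097012025662 0.17503652891295127
[0.47802402 0.07104118 0.014     ] [0.61341485 0.06729856 0.034     ]
candles [[0.511, 0.1174, 0.019], [0.546, 0.0645, 0.019], [0.5134, 0.0209, 0.019]]
scene rivets [[0.4489, 0.0726, 0.041], [0.4242, 0.073, 0.041]]
```

Candidates (top view): the green-wax candle tray at (231,213), with its handle at (227,273). The others are the peg tray at (419,207), whose handle is at (408,262), and the orange cup (314,203) and red cup (305,248). The crop confirms three green tealights in the left tray, so I choose that one. Its handle centre is about (0.435, 0.0725, 0.030), yaw -1.25°.

Request:
arm_command(targets=[[[0,0,0,0,7.15,0],[0,0,0,0,7.15,0],[0,0,0,0,7.15,0],[-0.02,0,0.01,0,0,0],[-0.036,0,0.019,0,0,0],[-0.036,0,0.019,0,0,0],[-0.036,0,0.019,0,0,0],[-0.036,0,0.019,0,0,0],[-0.036,0,0.019,0,0,0],[-0.036,0,0.019,0,0,0],[-0.036,0,0.019,0,0,0],[-0.036,0,0.019,0,0,0]]], hand=1)

```text
time: 1.3
ee_pos: [0.3854, -0.2799, 0.1858]
eef_rot: [0.495, -0.505, 0.505, -0.495]
ft_force: [1.2, -0.3, 0.2]
width: 0.087
```

Request:
arm_command(targets=[[[-0.036,0,0.01,0,0,0],[-0.038,0,0.01,0,0,0],[-0.038,0,0.01,0,0,0],[-0.038,0,0.006,0,0,0],[-0.038,0,0.003,0,0,0],[-0.038,0,0.003,0,0,0],[-0.038,0,0,0,0,0],[-0.038,0,0,0,0,0],[-0.03,0,0,0,0,0],[-0.015,0,0,0,0,0],[0,0,0,0,0,0],[0,0,0,0,0,0]]])

```text
time: 2.3
ee_pos: [0.4339, 0.0647, 0.1856]
eef_rot: [0.495, -0.505, 0.505, -0.495]
ft_force: [0.3, -0.8, 0.0]
width: 0.0869
```

```bash
python3 - <<'E'
from h import *
c=cam('top','t2.png');s=readout.read_state();print(s['time'],s['ee_pos'],s['joint_positions'].round(2));R=Ro.from_quat(s['eef_rot']).as_matrix();print(R.round(3))
d=np.array([.435,.0725,.011])-s['ee_pos'];print('tool delta',R.T@d)
cam('scene','s2.png')
E
```

```text
2.35 [0.43398064 0.06367481 0.18550179] [ 0.47 -0.06 -0.68  1.89 -0.04  1.3  -1.79]
[[-0.021 -0.     1.   ]
 [-1.    -0.    -0.021]
 [ 0.    -1.    -0.   ]]
tool delta [-0.00892593  0.17449763  0.00083657]
```

View pics/s2.png

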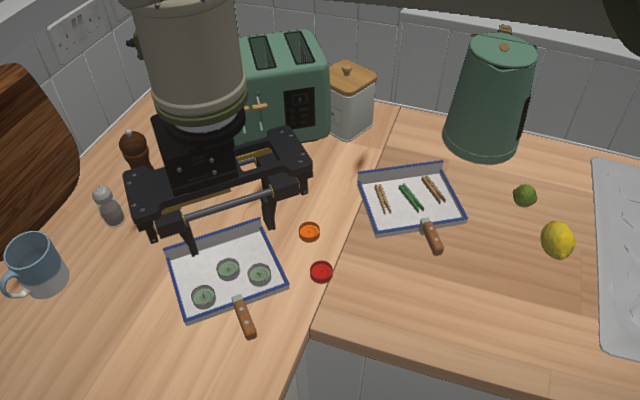

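Request:
arm_command(targets=[[[-0.003,0.015,0,0,0,0],[-0.003,0.02,0,0,0,0],[-0.003,0.02,0.001,0,0,0],[0,0.02,0,0,0,0],[0,0.02,0,0,0,0],[0,0.015,0,0,0,0],[0,0.01,0,0,0,0],[0,0,0,0,0,0]]])

```text
time: 3.07
ee_pos: [0.434, 0.072, 0.0638]
eef_rot: [-0.495, 0.506, -0.505, 0.494]
ft_force: [-0.1, 0.3, 0.2]
width: 0.0868
```

```bash
python3 - <<'E'
from h import *
c=cam('scene','s3.png')['pixels'];s=readout.read_state();print(s['time'],s['ee_pos'])
cv2.imwrite('pics/s3c.png',cv2.resize(c[180:360,120:340],None,fx=3,fy=3))
c=cam('top')['pixels'];cv2.imwrite('pics/t3c.png',cv2.resize(c[140:320,120:340],None,fx=3,fy=3))
E
```

```text
3.1167 [0.4347185  0.07251948 0.06504603]
```

View pics/s3c.png

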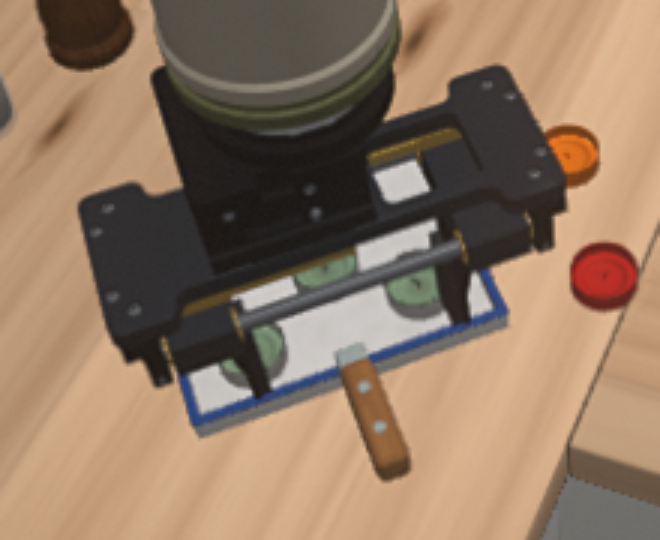

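View pics/t3c.png

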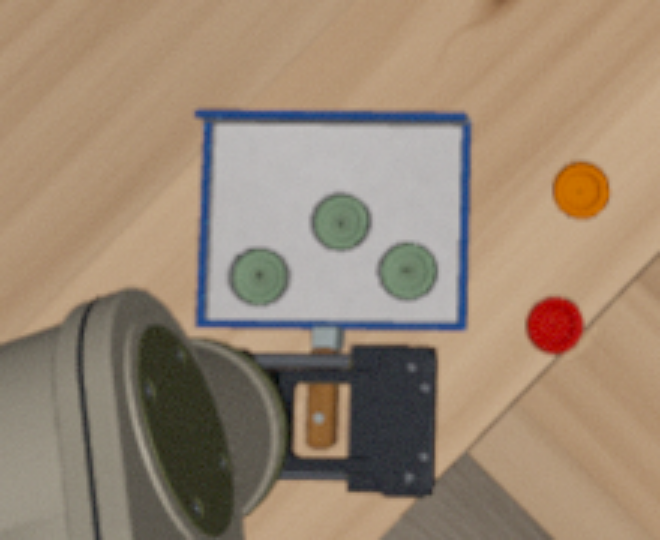

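The fingers straddle the handle: in the scene crop the tips are at (262,390) and (462,318), either side of the handle at (375,410). Descend and grip.

Request:
arm_command(targets=[[[0,0.012,0,0,0,0],[0,0.016,0,0,0,0],[0,0.014,0,0,0,0],[0,0.008,0,0,0,0],[0,0.004,0,0,0,0],[0,0,0,0,0,0],[0,0,0,0,0,0]]])

```text
time: 3.75
ee_pos: [0.4357, 0.0734, 0.0122]
eef_rot: [0.495, -0.505, 0.505, -0.495]
ft_force: [-0.6, 0.3, 0.0]
width: 0.0872
```

Request:
arm_command(targets=[[[0,0,0,0,0,0],[0,0,0,0,0,0],[0,0,0,0,0,0],[0,0,0,0,0,0],[0,0,0,0,0,0],[0,0,0,0,0,0],[0,0,0,0,0,0],[0,0,0,0,0,0],[0,0,0,0,0,0],[0,0,0,0,0,0]]], hand=0, grip_force=30)

```text
time: 4.58
ee_pos: [0.4352, 0.0733, 0.0115]
eef_rot: [0.495, -0.505, 0.505, -0.495]
ft_force: [0.2, 0.7, 0.1]
width: 0.0285
```

```bash
python3 - <<'E'
from h import *
s=readout.read_state();print(s)
c=cam('top','t4.png')['pixels'];cv2.imwrite('pics/t4c.png',cv2.resize(c[140:320,120:340],None,fx=3,fy=3))
E
```

```text
{'time': 4.5833, 'joint_positions': array([ 0.39978062,  0.18333121, -0.70611845,  2.08485161,  0.14905522,
        0.92197722, -1.9798939 ]), 'joint_vel': array([ 3.00349209e-04,  8.31814747e-05,  7.04566796e-04, -6.65241282e-04,
       -1.09740150e-03, -2.00888310e-04, -7.82911626e-04]), 'joint_torque': array([ 3.30607909e-03, -3.72642052e+01, -3.75354767e+00, -3.16188705e+01,
        1.11368959e-02, -8.30159825e-02,  1.73285698e-04]), 'ee_pos': array([0.43517497, 0.07333608, 0.01152391]), 'eef_rot': array([ 0.49483303, -0.5051153 ,  0.50513125, -0.49481433]), 'ft_force': array([0.18209704, 0.74786987, 0.11212336]), 'torque': array([0.06315941, 0.06039975, 0.00336583]), 'width': 0.028489222461093356}
```

View pics/t4c.png

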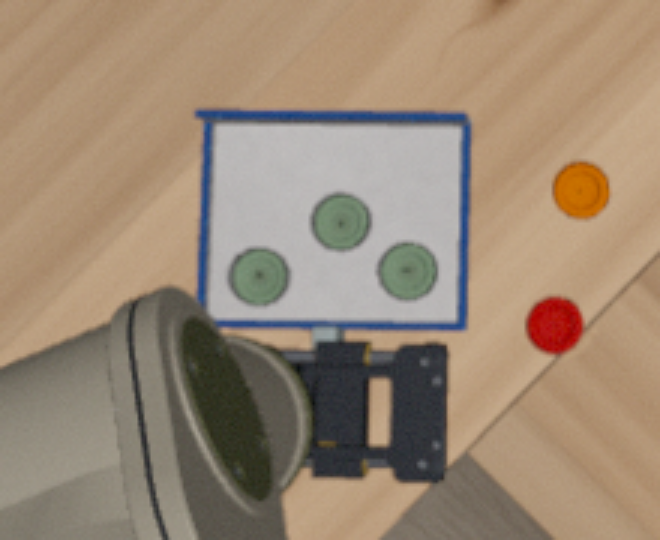

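Width is 28 mm, so the fingers may still be closing. Waiting a little longer.

Request:
arm_command(targets=[[[0,0,0,0,0,0],[0,0,0,0,0,0],[0,0,0,0,0,0],[0,0,0,0,0,0],[0,0,0,0,0,0],[0,0,0,0,0,0]]])

```text
time: 5.13
ee_pos: [0.4352, 0.0733, 0.0115]
eef_rot: [0.495, -0.505, 0.505, -0.495]
ft_force: [0.5, 0.1, -1.0]
width: 0.0004
```

```bash
python3 - <<'E'
from h import *
a=cam('top','t5.png');c=a['pixels'];cv2.imwrite('pics/t5c.png',cv2.resize(c[140:320,120:340],None,fx=3,fy=3))
b=cam('scene','s5.png');c=b['pixels'];cv2.imwrite('pics/s5c.png',cv2.resize(c[180:360,120:340],None,fx=3,fy=3))
p=readout.read_state()['ee_pos'];print(p)
u=proj(a,[p,p+[0,0,.019]]);print(((u-[120,140])*3))
u=proj(b,[p,p+[0,0,.019]]);print(((u-[120,180])*3))
E
```

```text
[0.43519349 0.07331005 0.01153544]
[[327.74080943 391.45612418]
 [321.46470779 393.28841413]]
[[378.62312826 437.46343898]
 [373.83094202 418.74003433]]
```

View pics/t5c.png

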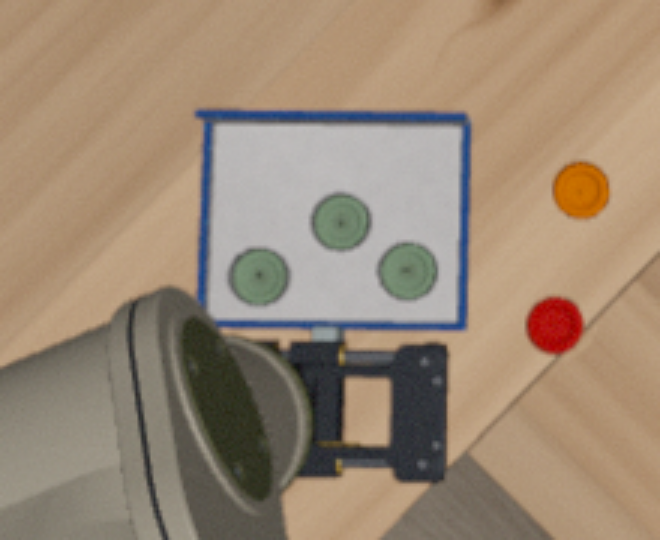

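View pics/s5c.png

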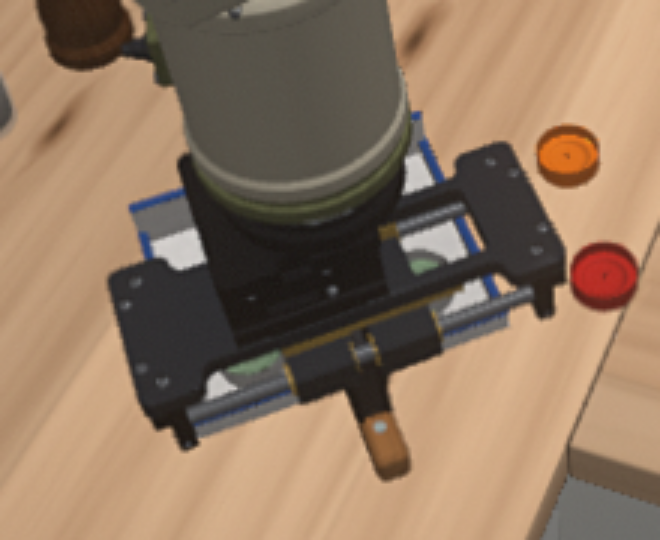

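```bash
python3 - <<'E'
from h import *
b=cam('scene','s6.png');c=b['pixels'];cv2.imwrite('pics/s6c.png',cv2.resize(c[280:345,205:290],None,fx=8,fy=8,interpolation=cv2.INTER_CUBIC))
p=readout.read_state()['ee_pos'];print(p)
for z in (.0115,.03,.041): print(z,ray(b,[(120+370/3,180+412/3)],z))
for n in ('s2.png','s3.png'): pass
im=cv2.imread('pics/s3.png');cv2.imwrite('pics/s3d.png',cv2.resize(im[270:350,180:300],None,fx=6,fy=6,interpolation=cv2.INTER_CUBIC))
q=np.array([.43472,.07252,.06505])
print((proj(b,[q,q+[0,.0435,0],q-[0,.0435,0]])-[180,270])*6)
E
```

```text
[0.43520218 0.07329382 0.0115506 ]
0.0115 [[0.45113231 0.07238704 0.0115    ]]
0.03 [[0.4399706 0.0737427 0.03     ]]
0.041 [[0.43333391 0.07454877 0.041     ]]
[[373.03641534 225.71115419]
 [201.09446655 291.34385065]
 [540.92774362 161.03775458]]
```

View pics/s6c.png

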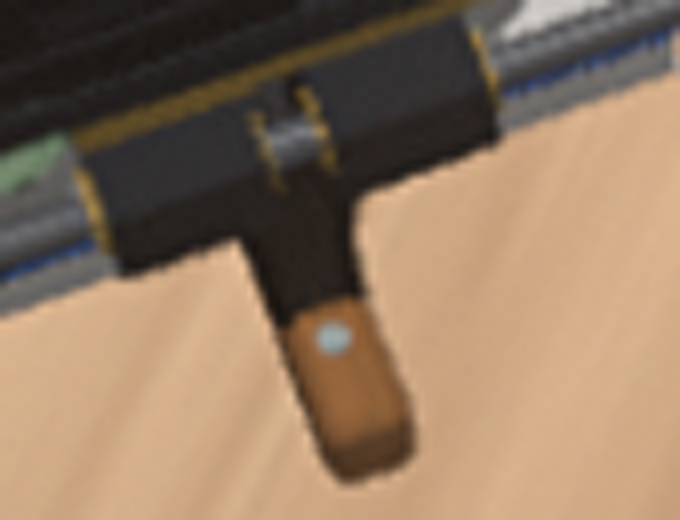

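View pics/s3d.png

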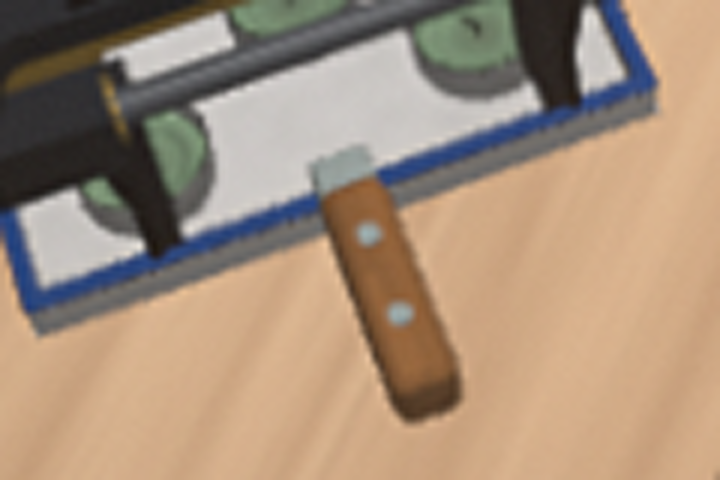

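```bash
python3 - <<'E'
from h import *
b=cam('scene'); a=cam('top')
def atx(c,uv,x):
    p=cv2.undistortPoints(np.array(uv,float).reshape(-1,1,2),c['K'],c['D']).reshape(-1,2)
    d=np.c_[p,np.ones(len(p))]@c['R']; o=-c['R'].T@c['t']; return o+d*((x-o[0])/d[:,0])[:,None]
t=[(180+165/6,270+255/6),(180+562/6,270+106/6)]
for x in(.415,.425,.4347,.444): print(x,atx(b,t,x).round(4).tolist())
t=[(193,252),(269,229)]
print('s2');
for x in(.425,.434): print(x,atx(b,t,x).round(4).tolist())
# body plate in t3: corners right end rows 345,493 col 435
for z in(.16,.18,.2,.22,.25): print(z,ray(a,[(120+435/3,140+345/3),(120+437/3,140+495/3)],z).round(3).tolist())
E
```

```text
0.415 [[0.415, 0.121, 0.1156], [0.415, 0.0269, 0.1149]]
0.425 [[0.425, 0.1211, 0.1002], [0.425, 0.0243, 0.0996]]
0.4347 [[0.4347, 0.1211, 0.0854], [0.4347, 0.0218, 0.0847]]
0.444 [[0.444, 0.1211, 0.0711], [0.444, 0.0193, 0.0704]]
s2
0.425 [[0.425, 0.1136, 0.2304], [0.425, 0.0196, 0.2242]]
0.434 [[0.434, 0.1135, 0.2197], [0.434, 0.0171, 0.2134]]
0.16 [[0.468, -0.016, 0.16], [0.388, -0.017, 0.16]]
0.18 [[0.469, -0.018, 0.18], [0.391, -0.02, 0.18]]
0.2 [[0.469, -0.021, 0.2], [0.394, -0.022, 0.2]]
0.22 [[0.47, -0.024, 0.22], [0.396, -0.025, 0.22]]
0.25 [[0.471, -0.028, 0.25], [0.4, -0.029, 0.25]]
```

The tips in the scene view sit about 30–40 mm higher than the reported TCP implies, which explains closing above the handle with no force. I'll reopen, then lower in small steps while watching the force.

Request:
arm_command(targets=[[[0,0,0,0,0,0],[0,0,0,0,0,0],[0,0,0,0,0,0],[0,0,0,0,0,0],[0,0,0,0,0,0],[0,0,0,0,0,0],[0,0,0,0,0,0],[0,0,0,0,0,0],[0,0,0,0,0,0],[0,0,0,0,0,0]]], hand=0.8)

```text
time: 6.22
ee_pos: [0.4352, 0.0733, 0.0116]
eef_rot: [0.495, -0.505, 0.505, -0.495]
ft_force: [0.8, 0.2, -0.4]
width: 0.059
```

```bash
python3 - <<'E'
from h import *
b=cam('scene','s7.png');c=b['pixels'];cv2.imwrite('pics/s7c.png',cv2.resize(c[270:350,180:300],None,fx=6,fy=6,interpolation=cv2.INTER_CUBIC))
s=readout.read_state();print(s['time'],s['ee_pos'],s['width'],s['ft_force'])
E
```

```text
6.2667 [0.43518005 0.07331224 0.01152465] 0.06287260151662875 [-0.40299951 -0.71620136 -1.0010563 ]
```

View pics/s7c.png

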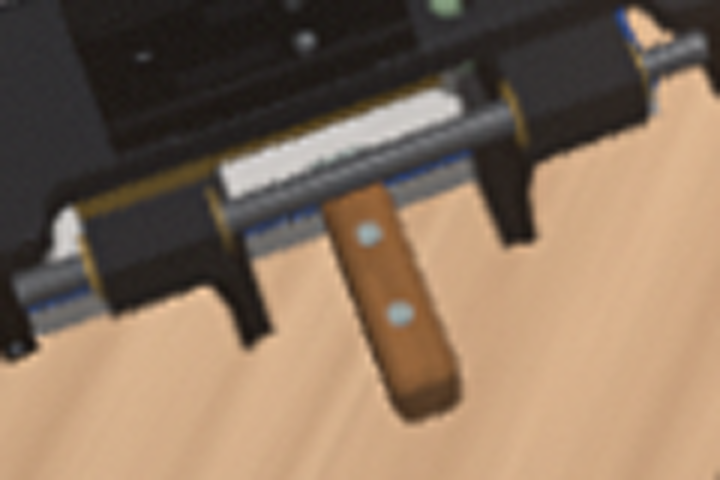

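Request:
arm_command(targets=[[[0,0.005,0,0,0,0],[0,0.005,0,0,0,0],[0,0.005,0,0,0,0],[0,0.005,0,0,0,0],[0,0,0,0,0,0]]])

```text
time: 6.68
ee_pos: [0.4343, 0.0732, -0.0097]
eef_rot: [-0.495, 0.506, -0.505, 0.494]
ft_force: [-0.7, -0.4, 0.2]
width: 0.0693
```

Request:
arm_command(targets=[[[0,0.003,0,0,0,0],[0,0.003,0,0,0,0],[0,0,0,0,0,0]]])

```text
time: 6.93
ee_pos: [0.4349, 0.0733, -0.0149]
eef_rot: [-0.495, 0.505, -0.505, 0.495]
ft_force: [-0.0, 0.7, 0.5]
width: 0.0695
```

```bash
python3 - <<'E'
from h import *
b=cam('scene','s8.png');c=b['pixels'];cv2.imwrite('pics/s8c.png',cv2.resize(c[270:350,180:300],None,fx=6,fy=6,interpolation=cv2.INTER_CUBIC))
s=readout.read_state();print(s['time'],s['ee_pos'],s['width'],s['ft_force'])
E
```

```text
6.9833 [ 0.435026    0.07335717 -0.01468087] 0.06988314396338928 [-0.74748103 -0.66173976 -0.18842652]
```

View pics/s8c.png

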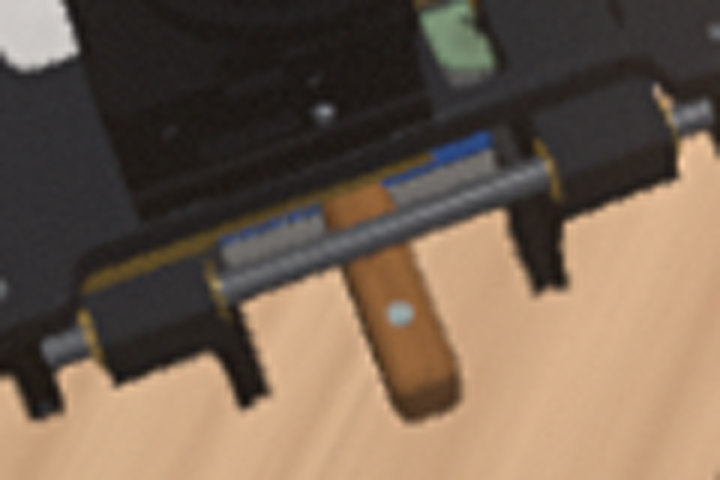

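```bash
python3 - <<'E'
from h import *
b=cam('scene')
def atx(c,uv,x):
    p=cv2.undistortPoints(np.array(uv,float).reshape(-1,1,2),c['K'],c['D']).reshape(-1,2)
    d=np.c_[p,np.ones(len(p))]@c['R']; o=-c['R'].T@c['t']; return o+d*((x-o[0])/d[:,0])[:,None]
for x in(.4255,.435):
  print(x,atx(b,[(180+250/6,270+405/6),(180+550/6,270+292/6)],x).round(4).tolist())
  print(x,atx(b,[(180+255/6,270+347/6),(180+520/6,270+243/6)],x).round(4).tolist())
E
```

```text
0.4255 [[0.4255, 0.1141, 0.0225], [0.4255, 0.0344, 0.0202]]
0.4255 [[0.4255, 0.1085, 0.0476], [0.4255, 0.0398, 0.048]]
0.435 [[0.435, 0.1139, 0.006], [0.435, 0.0322, 0.0036]]
0.435 [[0.435, 0.1081, 0.0317], [0.435, 0.0377, 0.0321]]
```

Request:
arm_command(targets=[[[0,0.002,0,0,0,0],[0,0.002,0,0,0,0],[0,0,0,0,0,0]]])

```text
time: 7.28
ee_pos: [0.435, 0.0733, -0.0188]
eef_rot: [-0.495, 0.505, -0.505, 0.495]
ft_force: [-0.0, -0.0, -0.0]
width: 0.0696
```

Request:
arm_command(targets=[[[0,0.002,0,0,0,0],[0,0.002,0,0,0,0],[0,0,0,0,0,0]]])

```text
time: 7.53
ee_pos: [0.435, 0.0732, -0.0228]
eef_rot: [-0.495, 0.505, -0.505, 0.495]
ft_force: [-1.2, -0.6, -0.1]
width: 0.0695
```

Request:
arm_command(targets=[[[0,0,0,0,0,0],[0,0,0,0,0,0],[0,0,0,0,0,0],[0,0,0,0,0,0],[0,0,0,0,0,0],[0,0,0,0,0,0],[0,0,0,0,0,0],[0,0,0,0,0,0],[0,0,0,0,0,0],[0,0,0,0,0,0],[0,0,0,0,0,0]]], hand=0, grip_force=30)

```text
time: 8.45
ee_pos: [0.4352, 0.0732, -0.0225]
eef_rot: [0.495, -0.505, 0.505, -0.495]
ft_force: [-0.1, -0.6, -0.2]
width: 0.0174
```

```bash
python3 - <<'E'
from h import *
b=cam('scene','s9.png');c=b['pixels'];cv2.imwrite('pics/s9c.png',cv2.resize(c[270:350,180:300],None,fx=6,fy=6,interpolation=cv2.INTER_CUBIC))
s=readout.read_state();print(s['time'],s['ee_pos'],s['width'],s['ft_force'])
E
```

```text
8.5 [ 0.43519521  0.07325905 -0.02245638] 0.017953425573636484 [ 0.40713844 -0.36822766  1.46094369]
```

View pics/s9c.png

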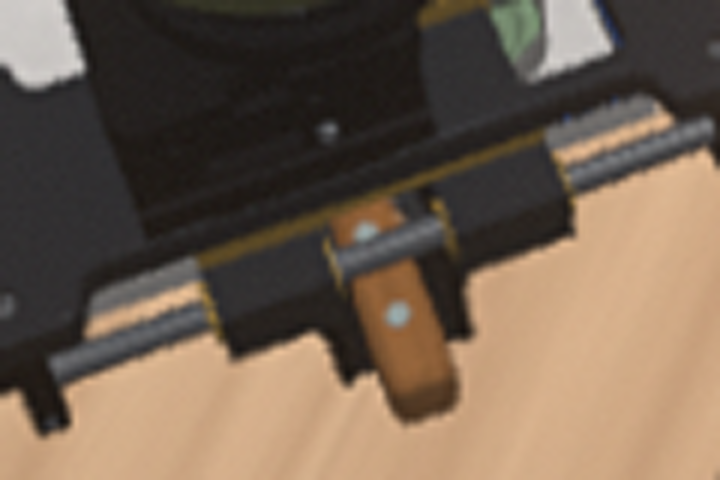

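Now gripped: width is 18 mm, matching the handle. Trial tilt of 10° about the fence edge, then check for sliding.

Request:
arm_command(targets=[[[0,-0.0032,0,-1,0,0],[0,-0.0064,0,-2,0,0],[0,-0.0064,0,-2,0,0],[0,-0.0064,0,-2,0,0],[0,-0.0064,0,-2,0,0],[0,-0.0032,0,-1,0,0],[0,0,0,0,0,0],[0,0,0,0,0,0]]])

```text
time: 9.17
ee_pos: [0.4377, 0.0733, 0.009]
eef_rot: [-0.536, 0.547, -0.459, 0.45]
ft_force: [1.3, -0.0, -2.6]
width: 0.0176
```

```bash
python3 - <<'E'
from h import *
a=cam('top','t10.png');c=a['pixels'];cv2.imwrite('pics/t10c.png',cv2.resize(c[160:300,170:295],None,fx=4,fy=4,interpolation=cv2.INTER_CUBIC))
b=cam('scene','s10.png');c=b['pixels'];cv2.imwrite('pics/s10c.png',cv2.resize(c[180:360,120:340],None,fx=3,fy=3))
s=readout.read_state();print(s['time'],s['ee_pos'],s['width'],s['ft_force'],s['torque'],s['joint_positions'].round(2));print(Ro.from_quat(s['eef_rot']).as_matrix().round(3))
E
```

```text
9.2667 [0.43744291 0.07327363 0.00913515] 0.01759902990179846 [-0.08419819 -0.53355637 -1.96274618] [ 0.0348366  -0.62636728 -0.01764496] [ 0.36  0.35 -0.67  1.93  0.18  1.11 -1.98]
[[-0.02  -0.173  0.985]
 [-1.     0.003 -0.02 ]
 [ 0.    -0.985 -0.173]]
```

View pics/t10c.png

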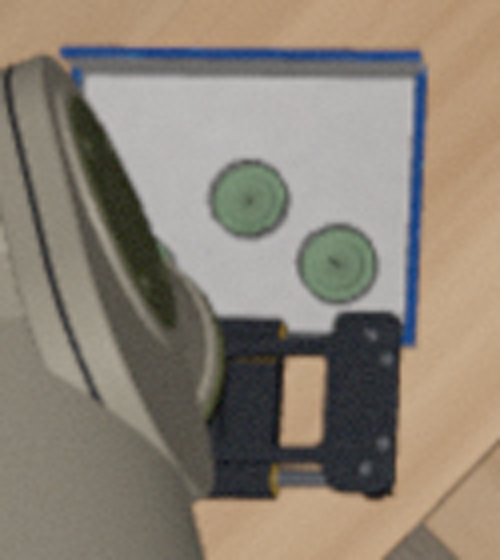

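View pics/s10c.png

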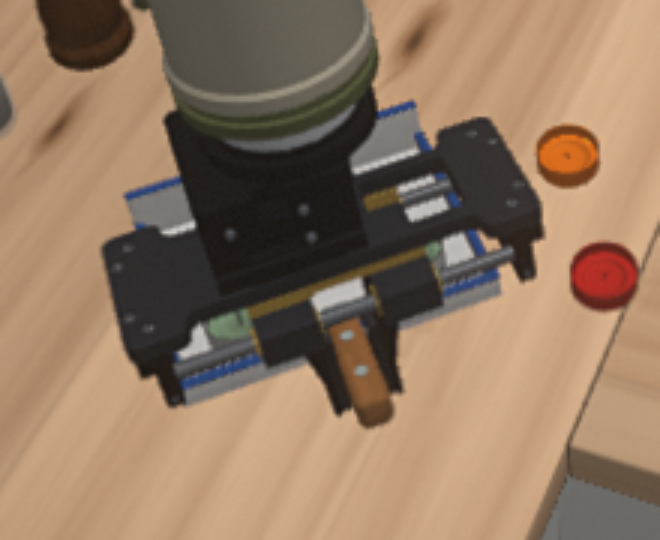

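```bash
python3 - <<'E'
from h import *
a=cam('top')
def line(fn):
    im=cv2.imread('pics/'+fn);hsv=cv2.cvtColor(im,cv2.COLOR_BGR2HSV);m=cv2.inRange(hsv,(105,110,50),(130,255,255))
    pts=[]
    for x in range(195,270,3):
        ys=np.where(m[165:190,x])[0]
        if len(ys): pts.append((x,165+ys.mean()))
    return np.array(pts)
for fn in('top1.png','t4.png','t10.png'):
    p=line(fn); w=ray(a,p,.034); print(fn,len(p),p[:,1].mean(),w.mean(0).round(4), np.degrees(np.polyfit(w[:,1],w[:,0],1)[0]))
E
```

```text
top1.png 25 178.32 [0.613  0.0667 0.034 ] 1.2015535788501184
t4.png 25 178.24 [0.6132 0.0667 0.034 ] 1.4979557402480117
t10.png 25 173.14 [0.6231 0.0668 0.034 ] 1.7419870399957214
```

Request:
arm_command(targets=[[[0,-0.0032,-0.0004,-1,0,0],[0,-0.0064,-0.0008,-2,0,0],[0,-0.0064,-0.0008,-2,0,0],[0,-0.0032,-0.0004,-1,0,0],[0,-0.0032,-0.0004,-1,0,0],[0,-0.0032,-0.0004,-1,0,0],[0,-0.0032,-0.0004,-1,0,0],[0,-0.0032,-0.0004,-1,0,0],[0,-0.0032,-0.0004,-1,0,0],[0,-0.0032,-0.0004,-1,0,0],[0,-0.0032,-0.0004,-1,0,0],[0,-0.0032,-0.0004,-1,0,0]]])

```text
time: 10.32
ee_pos: [0.4448, 0.0731, 0.0541]
eef_rot: [-0.587, 0.599, -0.389, 0.381]
ft_force: [0.7, -0.2, -2.4]
width: 0.0178
```

```bash
python3 - <<'E'
from h import *
a=cam('top','t11.png');c=a['pixels'];cv2.imwrite('pics/t11c.png',cv2.resize(c[150:290,170:295],None,fx=4,fy=4,interpolation=cv2.INTER_CUBIC))
b=cam('scene','s11.png');c=b['pixels'];cv2.imwrite('pics/s11c.png',cv2.resize(c[180:360,120:340],None,fx=3,fy=3))
s=readout.read_state();print(s['time'],s['ee_pos'],s['width'],s['ft_force'],s['torque'],s['joint_positions'].round(2));print(Ro.from_quat(s['eef_rot']).as_matrix().round(3))
E
```

```text
10.4167 [0.44499572 0.07322867 0.05393521] 0.017899275002623345 [-0.98987088 -0.49872979 -2.8645816 ] [-0.10418979 -0.6546079  -0.01407807] [ 0.31  0.52 -0.64  1.66  0.16  1.46 -1.97]
[[-0.021 -0.408  0.913]
 [-1.     0.009 -0.019]
 [-0.    -0.913 -0.408]]
```

View pics/t11c.png

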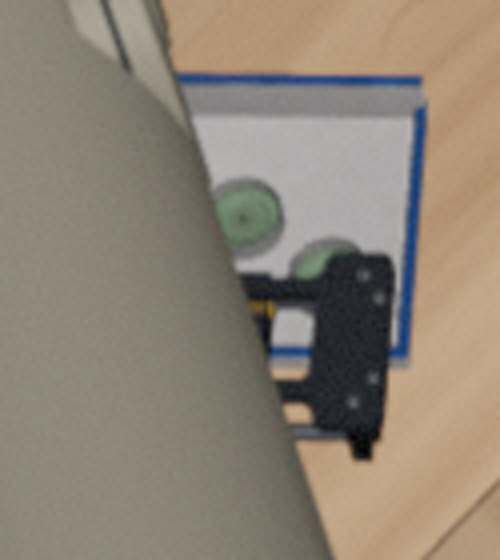

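View pics/s11c.png

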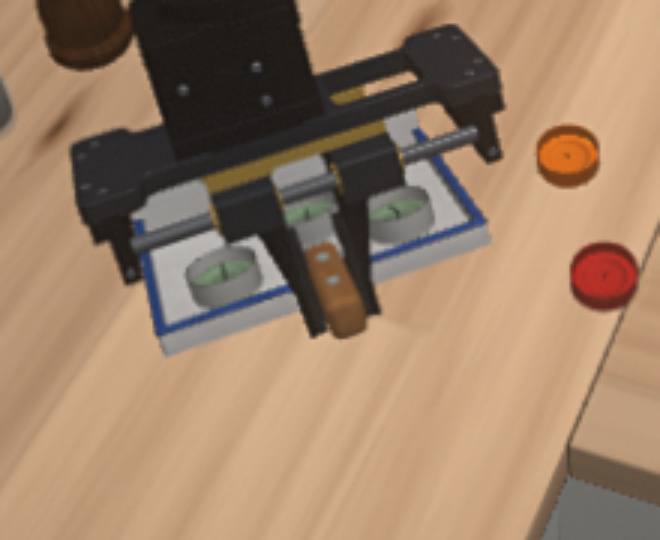

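Tilt is 24° and the candles have not clearly slid yet. Continuing to 32°.

Request:
arm_command(targets=[[[0,-0.0032,-0.0004,-1,0,0],[0,-0.0032,-0.0004,-1,0,0],[0,-0.0032,-0.0004,-1,0,0],[0,-0.0032,-0.0004,-1,0,0],[0,-0.0032,-0.0004,-1,0,0],[0,-0.0032,-0.0004,-1,0,0],[0,-0.0032,-0.0004,-1,0,0],[0,-0.0032,-0.0004,-1,0,0],[0,0,0,0,0,0],[0,0,0,0,0,0]]])

```text
time: 11.25
ee_pos: [0.4537, 0.0729, 0.0779]
eef_rot: [-0.612, 0.625, -0.346, 0.339]
ft_force: [-0.2, -0.5, -3.0]
width: 0.0174
```

```bash
python3 - <<'E'
from h import *
a=cam('top','t12.png');c=a['pixels'];cv2.imwrite('pics/t12c.png',cv2.resize(c[150:290,170:295],None,fx=4,fy=4,interpolation=cv2.INTER_CUBIC))
b=cam('scene','s12.png');c=b['pixels'];cv2.imwrite('pics/s12c.png',cv2.resize(c[180:360,120:340],None,fx=3,fy=3))
s=readout.read_state();print(s['time'],s['ee_pos'],s['width'],s['ft_force'],s['torque'],s['joint_positions'].round(2));print(Ro.from_quat(s['eef_rot']).as_matrix().round(3))
E
```

```text
11.35 [0.45374425 0.07294158 0.07787357] 0.01754552096215383 [ 1.11754194 -0.51282406 -4.07861168] [ 0.07524335 -1.08360419 -0.01916056] [ 0.27  0.63 -0.62  1.5   0.15  1.65 -1.97]
[[-0.021 -0.529  0.848]
 [-1.     0.011 -0.018]
 [ 0.    -0.848 -0.529]]
```

View pics/t12c.png

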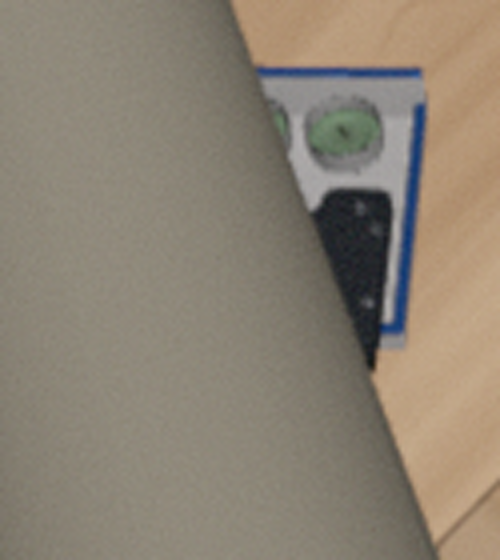

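View pics/s12c.png

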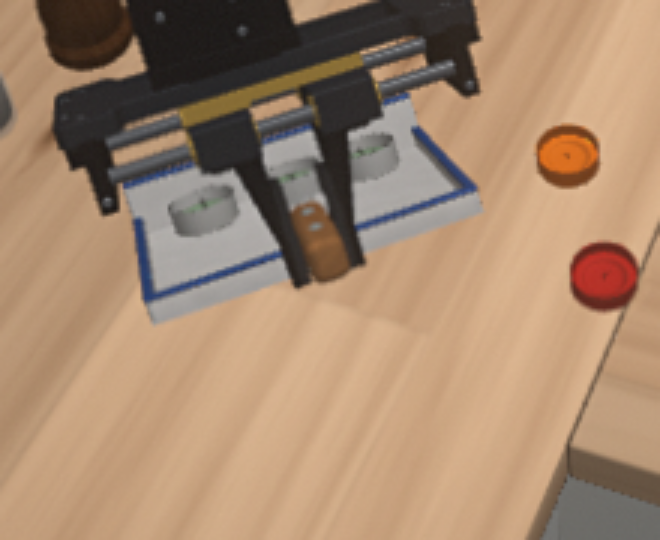

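Request:
arm_command(targets=[[[0,-0.0032,-0.0004,-1,0,0],[0,-0.0032,-0.0004,-1,0,0],[0,0,0,0,0,0],[0,0,0,0,0,0],[0,0,0,0,0,0],[0,0,0,0,0,0]]])

```text
time: 11.85
ee_pos: [0.4564, 0.0729, 0.0838]
eef_rot: [-0.618, 0.631, -0.335, 0.329]
ft_force: [-2.1, -0.3, -2.4]
width: 0.0178
```

```bash
python3 - <<'E'
from h import *
a=cam('top','t13.png')
b=cam('scene','s13.png');c=b['pixels'];cv2.imwrite('pics/s13c.png',cv2.resize(c[200:300,150:300],None,fx=5,fy=5,interpolation=cv2.INTER_CUBIC))
s=readout.read_state();print(s['time'],s['ee_pos'],s['width'],s['ft_force'])
E
```

```text
11.95 [0.4564166  0.07284501 0.08384063] 0.01762988823586562 [-0.59483447 -1.38462277 -2.76653984]
```

View pics/s13c.png

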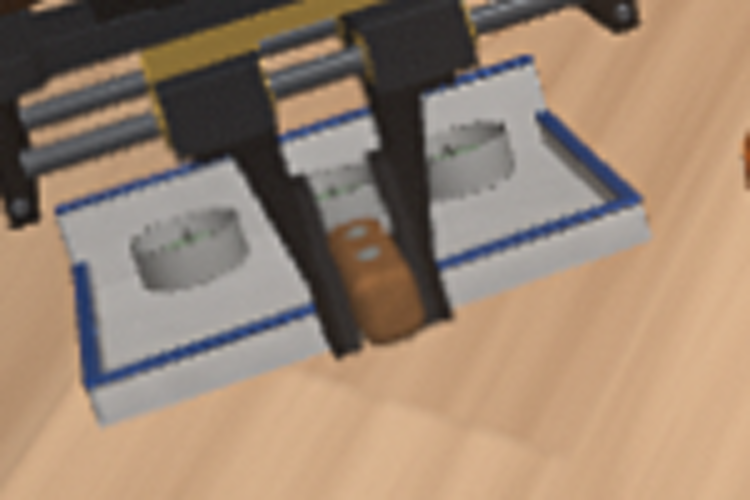

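View pics/t13.png

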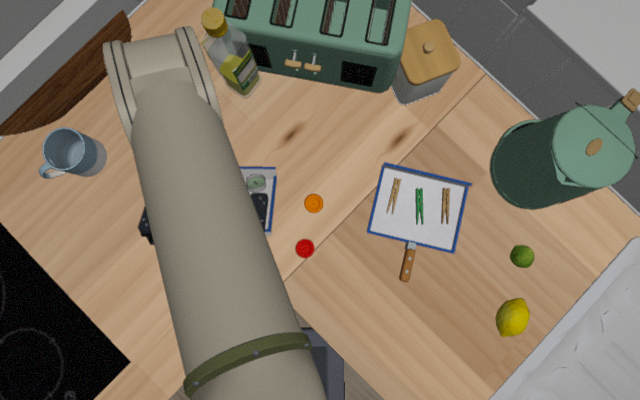

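```bash
python3 - <<'E'
from h import *
b=cam('scene');a=cam('top')
th=np.radians(34); yaw=np.radians(-1.25)
R=Ro.from_euler('z',yaw).as_matrix()@Ro.from_euler('y',th).as_matrix()
F=np.array([.620,.0675,0])
P=lambda x,y,z:F+R@[x,y,z]
for y in(46,-7,-51):
    k=P(-.024,y/1000,.019); print(y,((proj(b,[k])[0]-[150,200])*5).round(),proj(a,[k])[0].round(1))
k=[P(0,.09,.034),P(0,-.09,.034),P(-.14,.09,.014),P(-.14,-.09,.014),P(-.183,0,.03)]
print(((proj(b,k)-[150,200])*5).round().tolist())
cv2.imwrite('pics/t13c.png',cv2.resize(a['pixels'][155:235,220:285],None,fx=7,fy=7))
E
```

```text
46 [193. 228.] [207.4 179.6]
-7 [342. 179.] [234.6 179.9]
-51 [462. 140.] [257.2 180.1]
[[53.0, 211.0], [542.0, 54.0], [84.0, 388.0], [654.0, 195.0], [381.0, 280.0]]
```

View pics/t13c.png

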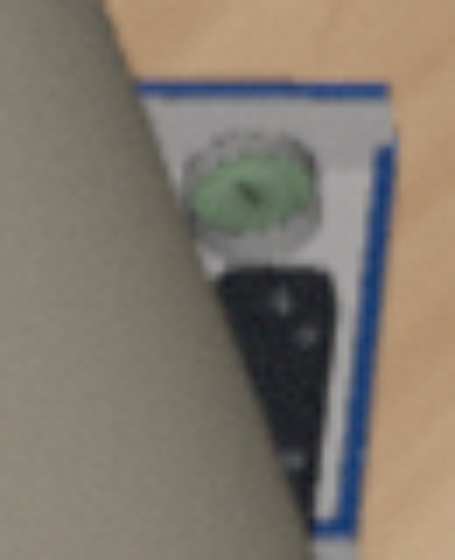

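Predicted rims for candles against the fence at 34° are scene crop (193,228), (342,179), (462,140). Seen: (188,235), (340,185), (468,150), so all three lie along the fence to within about 2 px. Lowering by retracing the path.

Request:
arm_command(targets=[[[0,0,0,0,0,0],[0,0,0,0,0,0],[0,0.0016,0.0002,0.5,0,0],[0,0.0032,0.00046,1,0,0],[0,0.0032,0.00046,1,0,0],[0,0.0032,0.00046,1,0,0],[0,0.0032,0.00046,1,0,0],[0,0.0032,0.00046,1,0,0],[0,0.0032,0.00046,1,0,0],[0,0.0032,0.00046,1,0,0],[0,0.0032,0.00046,1,0,0],[0,0.0032,0.00046,1,0,0]]])

```text
time: 13.05
ee_pos: [0.4448, 0.0732, 0.0551]
eef_rot: [-0.588, 0.6, -0.387, 0.379]
ft_force: [-2.0, 0.6, -0.7]
width: 0.0179
```

Request:
arm_command(targets=[[[0,0.0016,0.00026,0.5,0,0],[0,0.0032,0.00046,1,0,0],[0,0.0032,0.00046,1,0,0],[0,0.0032,0.00046,1,0,0],[0,0.0032,0.00046,1,0,0],[0,0.0032,0.00046,1,0,0],[0,0.0032,0.00046,1,0,0],[0,0.0032,0.00046,1,0,0],[0,0.0032,0.00046,1,0,0],[0,0.0032,0.00046,1,0,0],[0,0.0032,0.00046,1,0,0],[0,0.0032,0.00046,1,0,0]]])

```text
time: 14.05
ee_pos: [0.438, 0.0732, 0.0186]
eef_rot: [-0.547, 0.559, -0.445, 0.436]
ft_force: [-1.9, -1.0, -1.3]
width: 0.0182
```

Request:
arm_command(targets=[[[0,0.0032,0.00046,1,0,0],[0,0.0032,0.00046,1,0,0],[0,0.0032,0.00046,1,0,0],[0,0.0032,6e-05,1,0,0],[0,0.0032,6e-05,1,0,0],[0,0.0032,6e-05,1,0,0],[0,0.0032,6e-05,1,0,0],[0,0.0032,6e-05,1,0,0],[0,0.0032,6e-05,1,0,0],[0,0,0,0,0,0]]])

```text
time: 14.88
ee_pos: [0.4352, 0.0732, -0.0102]
eef_rot: [-0.511, 0.522, -0.488, 0.478]
ft_force: [0.8, -0.0, -1.7]
width: 0.0176
```

```bash
python3 - <<'E'
from h import *
s=readout.read_state();R=Ro.from_quat(s['eef_rot']).as_matrix();print(s['time'],s['ee_pos'],s['width'],s['ft_force'],s['torque'],np.degrees(np.arctan2(-R[0,1],-R[2,1])))
E
```

```text
14.8833 [ 0.43515602  0.07321121 -0.01018438] 0.017608539395590223 [ 0.79031655 -0.03706723 -1.71853507] [ 0.06314535 -0.17597908 -0.01580615] 3.877675631536711
```

Request:
arm_command(targets=[[[0,0.0032,6e-05,1,0,0],[0,0.0032,6e-05,1,0,0],[0,0.0022,0,0.7,0,0],[0,0.0016,0,0.5,0,0],[0,0.0012,0,0.4,0,0],[0,0,0,0,0,0],[0,0,0,0,0,0],[0,0,0,0,0,0]]])

```text
time: 15.55
ee_pos: [0.4348, 0.0733, -0.0212]
eef_rot: [-0.497, 0.507, -0.503, 0.493]
ft_force: [-0.3, 0.0, -2.7]
width: 0.0174
```

```bash
python3 - <<'E'
from h import *
s=readout.read_state();R=Ro.from_quat(s['eef_rot']).as_matrix();print(s['time'],s['ee_pos'],s['width'],s['ft_force'],s['torque'],np.degrees(np.arctan2(-R[0,1],-R[2,1])))
a=cam('top','t14.png');c=a['pixels'];cv2.imwrite('pics/t14c.png',cv2.resize(c[150:290,170:295],None,fx=4,fy=4,interpolation=cv2.INTER_CUBIC))
b=cam('scene','s14.png');c=b['pixels'];cv2.imwrite('pics/s14c.png',cv2.resize(c[200:350,150:310],None,fx=4,fy=4,interpolation=cv2.INTER_CUBIC))
E
```

```text
15.55 [ 0.43483632  0.07331198 -0.02117391] 0.017350870360953476 [-0.29781111  0.01940201 -2.66519258] [-0.04908121  0.01355796  0.03031122] 0.4204632404635707
```

View pics/t14c.png

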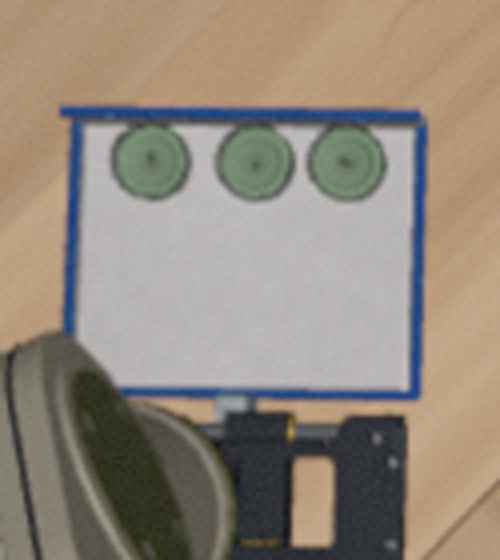

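View pics/s14c.png

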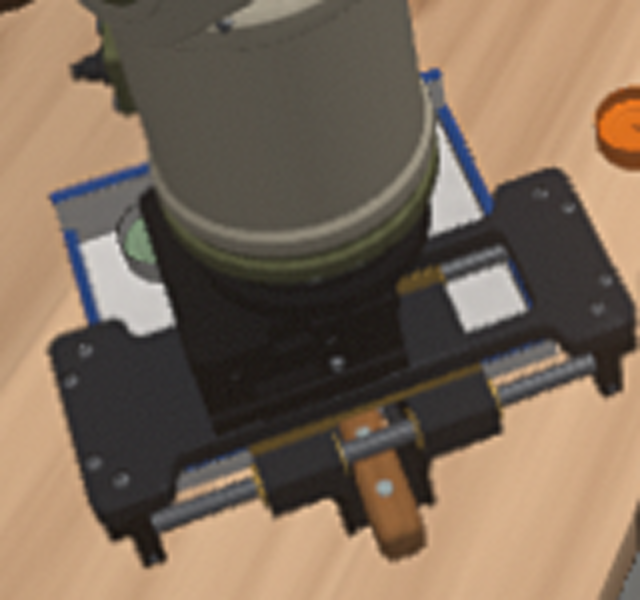

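All three candles are in a row at the fence (crop (152,160), (255,162), (347,160)). The handle end is still about 1 mm up, so I'll finish lowering.

Request:
arm_command(targets=[[[0,0.0008,0,0.2,0,0],[0,0.0006,0,0.2,0,0],[0,0,0,0,0,0],[0,0,0,0,0,0],[0,0,0,0,0,0]]])

```text
time: 16.07
ee_pos: [0.4351, 0.0733, -0.0225]
eef_rot: [0.495, -0.505, 0.505, -0.495]
ft_force: [0.2, -0.8, 1.1]
width: 0.0179
```

```bash
python3 - <<'E'
from h import *
s=readout.read_state();R=Ro.from_quat(s['eef_rot']).as_matrix();print(s['time'],s['ee_pos'],s['width'],s['ft_force'],s['torque'],np.degrees(np.arctan2(-R[0,1],-R[2,1])))
E
```

```text
16.0667 [ 0.4350787   0.07332943 -0.02245805] 0.01793500345193983 [ 0.24821371 -0.82804671  1.13550064] [-0.06926802  0.16913636 -0.05392593] -0.0277356000763327
```

Flat on the worktop, same pose as at the grasp, and the force has come off. Let go and wait for the fingers to open.

Request:
arm_command(targets=[[[0,0,0,0,0,0],[0,0,0,0,0,0],[0,0,0,0,0,0],[0,0,0,0,0,0],[0,0,0,0,0,0],[0,0,0,0,0,0],[0,0,0,0,0,0],[0,0,0,0,0,0],[0,0,0,0,0,0]]], hand=0.7)

```text
time: 16.82
ee_pos: [0.4348, 0.0733, -0.0227]
eef_rot: [0.495, -0.505, 0.505, -0.495]
ft_force: [0.0, 0.4, -0.2]
width: 0.0597
```

Request:
arm_command(targets=[[[0,-0.004,0,0,0,0],[0,-0.008,0,0,0,0],[0,-0.012,0,0,0,0],[0,-0.02,0,0,0,0],[0,-0.02,0,0,0,0],[0,-0.025,0,0,0,0],[0,-0.025,0,0,0,0],[0,-0.025,0,0,0,0],[0,-0.02,0,0,0,0],[0,-0.01,0,0,0,0],[0,0,0,0,0,0]]])

```text
time: 17.73
ee_pos: [0.4361, 0.0736, 0.1487]
eef_rot: [0.494, -0.504, 0.506, -0.496]
ft_force: [0.0, -0.3, -0.6]
width: 0.0611
```

Request:
arm_command(targets=[[[0.02,0,0,0,0,0],[0.035,0,0,0,0,0],[0.035,0,0,0,0,0],[0.035,0,0,0,0,0],[0.035,0,0,0,0,0],[0.035,0,0,0,0,0],[0.035,0,0,0,0,0],[0.02,0,0,0,0,0],[0.01,0,0,0,0,0],[0,0,0,0,0,0],[0,0,0,0,0,0],[0,0,0,0,0,0]]])

```text
time: 18.73
ee_pos: [0.4297, -0.1846, 0.146]
eef_rot: [-0.495, 0.505, -0.504, 0.495]
ft_force: [0.0, 0.5, -1.2]
width: 0.0611
```

```bash
python3 - <<'E'
from h import *
s=readout.read_state();print(s['time'],s['ee_pos'],s['width'],s['ft_force'])
a=cam('top','t15.png'); b=cam('scene','s15.png')
c=a['pixels'];cv2.imwrite('pics/t15c.png',cv2.resize(c[160:300,170:295],None,fx=4,fy=4,interpolation=cv2.INTER_CUBIC))
E
```

```text
18.7333 [ 0.42970811 -0.18463655  0.14599923] 0.06106678892067332 [ 0.04299086  0.53523446 -1.15101943]
```

View pics/t15c.png

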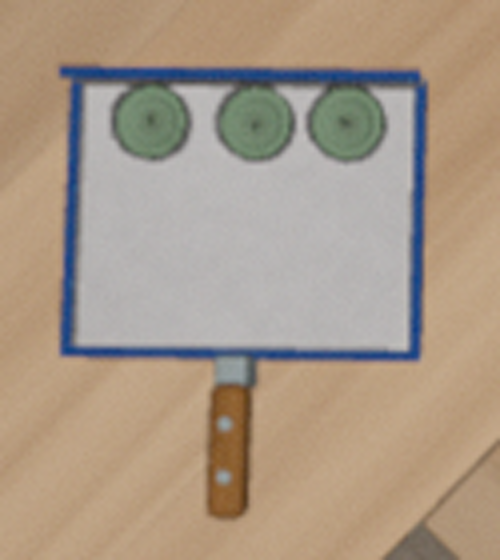

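View pics/s15.png

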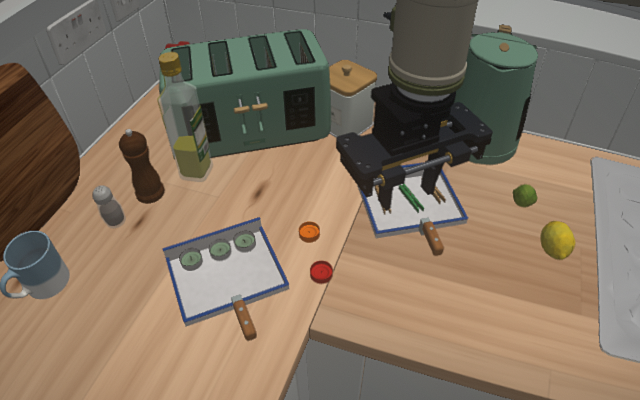

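The tray stands where it was, with the fence rim at crop row 72 as at the start. Three candles lie in one row against the fence, and the gripper is in the air touching nothing.

```bash
python3 -c "
from bench import r
print(r.close_job())"
```

```text
the job is handed in; nothing more can be done
None
```

The job is handed in at about 19 s. I gripped the candle tray's handle and tilted it to about 34° on its fence edge. I then retraced the path to set it flat, let go, and moved the gripper clear.

**Last checks:** The final pictures show the three candles in one row against the fence. The tray is back within about 1 px of where it stood, and nothing else in view has moved. The wrist force readings stayed within a few newtons. The gripper did not touch the candles or the peg tray in any picture.

**Disagreements:**
- **Reported tool height:** the fingertips really sit about 33–35 mm behind the reported TCP. My first grip therefore closed on air just above the handle, with no contact force. I reopened, went lower while watching force and camera, and gripped at 18 mm, which matches the handle.
- **Sliding during the tilt:** that offset also made the tray slide about 4 mm on the worktop in the first 10° of tilt. Retracing the path undid it.

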